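Drop a stir bar into the beaker on the stirrer

TASK

Pick up the square drop cup with the side tab (it holds a stir bar; the plain cup beside it has no tab), hold it upright and centred over the beaker that stands on the magnetic stirrer, and lower it into the mouth until the beaker's rim presses the tab up, the bottom swings open and the stir bar drops into the beaker. Then lift it out and stand the empty cup upright in its white tray again. Leave both beakers, the plain cup, the flask and the jar standing where they are.

Things in the scene. Friction and masses are not known exactly. Their poses are not given: they have to be found in the camera images.
- drop_cup: Drop cup: upright square grey tube, 40 x 40 mm outside, 95 mm tall, walls 3 mm, open on top, 0.14 kg, in the white tray, stir bar inside. Origin: centre of its underside; z up, x towards the side with the tab. Flap 10 mm up inside. Its four flat faces are free above 55 mm: grip two opposite ones with the grasp about 77 mm above the underside, so that the fingertips stay above the beaker's rim.
- tab_point (a point): Release tab: level grey tongue, 20 mm wide, 5 mm thick, on the cup's +x face, reaching from 22 to 72 mm from the cup's axis. This point: on its underside, 50 mm from the axis, 24 mm above the cup's underside when not pressed. With the cup centred over the beaker the tab crosses the rim, whichever way it points.
- drop_cup_tab (a joint): How far the tab is pressed up relative to the cup: 0 (free) to 0.015 m (its stop). A spring returns it; 1.2 N starts it, 4.2 N brings it to its stop. It drives the flap.
- drop_cup_flap (a joint): Angle of the hinged bottom: 0 = shut, 1.35 rad = fully open, hanging down (90 rad per m of tab, reaching up to 24 mm below the cup's underside). The bar slides off beyond about 0.8 rad; press the tab by about 12 mm and wait half a second. It shuts again when the tab is let go.
- stir_bar: Stir bar: white rod with round ends, 30 mm long, 10 mm in diameter, 15 g, lying on the flap inside the drop cup at the start. Origin: its centre; x along it.
- beaker: Target beaker: round, straight-sided, white plastic, outside diameter 104 mm, 100 mm tall, wall 3 mm, floor 4 mm, 0.2 kg, loose, standing on the round plate of the stirrer. Origin: centre of its underside, z up. The rim is 100 mm above the origin, about 152 mm above the bench.
- stirrer: Magnetic stirrer, fixed: white box 190 x 150 mm with a round aluminium plate 132 mm across whose top is 52 mm above the bench and whose centre is 20 mm along the stirrer's x. Origin: centre of its underside; a black knob on the -x face.
- tray: Shallow white tray, fixed: 260 (x) x 160 (y) mm, rim 12 mm high, walls and floor 4 mm thick. Origin: centre of its underside. The drop cup and the plain cup stand in it, about 120 mm apart along the tray's x; either may be the nearer.
- plain_cup: Bystander: plain square cup as big as the drop cup (40 x 40 x 95 mm) but without a tab, empty, in the tray. Origin: centre of its underside.
- bench_beaker: Bystander: beaker like the target, standing on the bench itself. Origin: centre of its underside.
- flask: Bystander: conical glass flask, 72 mm across the foot, 104 mm tall, on the bench. Origin: centre of its underside.
- reagent_jar: Bystander: white jar with a black cap, 56 mm in diameter, 85 mm tall, on the bench. Origin: centre of its underside.
Not all that is in view belongs to the job. Of the things that look like the drop_cup, the smaller one is meant.

How it is judged:
On the way, in this order (a step that is already met when the one before it is completed fails the run):
1. the drop cup is held upright over the beaker on the stirrer, still shut, with the bar inside (horizontal distance between drop_cup and beaker below 0.03 m and z of drop_cup in the frame of beaker above 0.03 m and angle between drop_cup's own z axis and vertical below 0.3 rad and contact force between the fingers and drop_cup above 1 N and value of joint drop_cup_flap below 0.2 rad and distance between stir_bar and drop_cup below 0.05 m), for 0.1 s.
2. the pressed tab swings the bottom open while the cup is held there (horizontal distance between drop_cup and beaker below 0.03 m and z of drop_cup in the frame of beaker above 0.03 m and angle between drop_cup's own z axis and vertical below 0.3 rad and contact force between the fingers and drop_cup above 1 N and value of joint drop_cup_flap above 0.7 rad), for 0.1 s.
At the end, for the whole second after the job is handed in: The stir bar lies at rest in the beaker, which stands upright (within 6 degrees) on the stirrer, its axis within 60 mm of the stirrer's middle; the drop cup stands upright (within 6 degrees), shut and at rest on the floor of the white tray, anywhere inside the tray's rim (horizontal distance between stir_bar and beaker below 0.05 m and z of stir_bar in the frame of beaker between 0 and 0.03 m and linear speed of stir_bar below 0.03 m/s and angle between each of beaker, drop_cup's own z axis and vertical below 0.1 rad and horizontal distance between beaker and stirrer below 0.06 m and linear speed of drop_cup below 0.02 m/s and value of joint drop_cup_flap below 0.2 rad and z of drop_cup in the frame of tray below 0.012 m and x of drop_cup in the frame of tray between -0.11 and 0.11 m and y of drop_cup in the frame of tray between -0.06 and 0.06 m); the robot touches nothing.
It fails at once if the beaker on the stirrer is pushed more than 30 mm or tipped more than 17 degrees (distance of beaker from where it was at the start of the episode above 0.03 m or angle between beaker's own z axis and vertical above 0.3 rad).
It fails at once if the other beaker is moved more than 30 mm (distance of bench_beaker from where it was at the start of the episode above 0.03 m).
It fails at once if the plain cup is moved more than 30 mm (distance of plain_cup from where it was at the start of the episode above 0.03 m).
It fails at once if the flask is moved more than 30 mm (distance of flask from where it was at the start of the episode above 0.03 m).
It fails at once if the jar is moved more than 30 mm (distance of reagent_jar from where it was at the start of the episode above 0.03 m).
It also fails if it takes over 53 s, if anything falls off the work surface, if the arm or the gripper's body presses on something with over 40 N, if the wrist force passes 120 N, or if a joint passes its speed limit or range.

ROBOT

A 6-joint arm with a two-finger parallel gripper is mounted at the origin on the work surface. World frame = base frame: x ahead of the robot, y to its left, z up, the work surface at z = 0. Lengths are in m, angles in rad, forces in N, time in s.
With the tool pointing down it reaches from about 0.35 to 0.775 m from the base axis. Payload 5.5 kg.
Tool frame: the origin (TCP) lies midway between the tips of the shut fingers; the grasp point (between the pads) lies 19 mm behind it; z points along the fingers, x is the direction in which the jaws open and shut, and the axes are right-handed (so a half turn about z gives the same grasp; the last joint's range is limited). The gripper opens to 85 mm and grips with 20 to 120 N. Pads are 22 mm wide; open, the fingers measure 114 mm over their backs; the gripper's body (76 mm by 85 mm) begins 54 mm behind the grasp point. The pads swing forward as they close: fully open they stand 13 mm farther back than shut.
Start: joints at [-1.393, 0.313, 0.046, 1.304, 0, 1.431], TCP at [0.18, -0.546, 0.231] pointing down, gripper open.
Joint ranges: [-2.76, 2.76], [-0.86, 1.69], [-1.03, 1.26], [-2.2, 2.34], [-1.47, 1.5], [-3.14, 3.14]. Speed limits (rad/s): [2.57, 2.57, 3.14, 3.14, 3.14, 3.14].

INTERFACE

Orientations are given as a unit quaternion [w, x, y, z].
In Python, from workcell import env gives the robot as it stands.
- The arm moves only by the tool servo_tool, never from a script. Its argument "targets" is a list of rows, each an object with "xyz": the shift along the tool's x, y, z in m, a list of three; "twist": the turn, a rotation vector about the tool's x, y, z in rad, a list of three; "jaw": the opening, from 0 (shut) to 1 (fully open). A call has 1 to 12 rows; each row is the pose to reach, as a shift and turn from the pose commanded when the call began, along the tool's axes at that moment; what a row does not reach only later rows make up. A row lasts 1/12 s, in which the tool goes at most 41.7 mm and 7.16 degrees, less where a joint would pass 70% of its speed; a pose out of reach is approached as far as the arm can. A call with a gripper value outside its range is refused whole. The fingers move at their own pace and stop on an object; "squeeze" is the grip in N (left out, the last holds). Time passes only in rows, so rows that repeat a pose let the fingers close. It gives the time, the measured TCP pose, the force and the opening at its end, in the units of the state.
- env.get_state(): the state, without advancing time (a new reading comes with each control period).
- env.read_camera(name): name is "scene" or "top" or "wrist"; returns a dict with "color" (384x512x3 uint8, red, green, blue), "depth" (384x512 float32, m along the optical axis (not along the pixel's ray), 0 where there is no reading), "fx", "fy", "cx", "cy" (pixels), "eye" and "attitude" of the camera in the world. Camera axes: x right, y down, z forward; pixel columns grow to the right and rows downward; lengths in m; the calibration is good to about 2 mm. The wrist camera is an equidistant fisheye: a pixel r from the principal point sees the ray r / f radians off the axis. A picture is of the moment at which its call begins.
- env.hand_in(): hands the job in, once; it reports no verdict.
The state is a dict: "clock": time; "joint_pos": joint angles; "qvel": joint speeds; "tau": joint torques, N m; "tcp_pos": TCP position; "orientation": TCP orientation; "wrist_force": force on the tool from outside, world axes, zero at the start; "ft_torque": the same for the moment, N m; "finger_gap": finger opening in m.
Only numpy, scipy, OpenCV 4.12 (cv2) and the standard library are available. Lean on these libraries where they do the work, as an engineer would, in place of code of your own. Each camera call takes 0.05 s, during which the arm holds its last target. There are 200 camera calls.

## Working session

There is one attempt and no reset: what is moved stays moved. The work goes in short steps, Python scripts to look and compute and a tool call to move; the robot and the scene stay as the last step left them, time stands still between calls to the robot, and variables do not carry over. Pictures are saved under pics/ and viewed, about 8 in all and at most 12, crops included, and the job is handed in when it is done.

Besides the shell and the picture viewer there is one more tool, called after "Request:" as name(argument=value, ...) on one line, values as JSON. servo_tool: Moves the arm, as the interface text tells. Its arguments: {"type":"object","properties":{"targets":{"type":"array","items":{"type":"object","properties":{"xyz":{"type":"array","items":{"type":"number"}},"twist":{"type":"array","items":{"type":"number"}},"jaw":{"type":"number"}}}},"squeeze":{"type":"number"}},"required":["targets"]}

```bash
ls; mkdir -p pics; cat > h.py <<'E'
import numpy as np, cv2
from scipy.spatial.transform import Rotation as R
from workcell import env
def rot(q): return R.from_quat([q[1],q[2],q[3],q[0]]).as_matrix()
def pts(c):
    a=np.array(c["attitude"]); M=rot(a) if a.size==4 else a.reshape(3,3)
    h,w=c["depth"].shape; u,v=np.meshgrid(np.arange(w),np.arange(h)); d=c["depth"]
    P=np.stack([(u-c["cx"])/c["fx"]*d,(v-c["cy"])/c["fy"]*d,d],-1)
    return P@M.T+np.array(c["eye"])
def save(c,n,crop=None,s=1):
    im=c["color"][:,:,::-1]
    if crop: im=im[crop[1]:crop[3],crop[0]:crop[2]]
    cv2.imwrite("pics/"+n,cv2.resize(im,None,fx=s,fy=s,interpolation=cv2.INTER_CUBIC))
E
python3 - <<'E'
from h import *
import pickle
s=env.get_state(); print(s)
t=env.read_camera("top"); sc=env.read_camera("scene")
pickle.dump((t,sc),open("im.pkl","wb"))
for c in (t,sc): print({k:c[k] for k in c if k not in("color","depth")})
save(t,"top0.png",s=1.5); save(sc,"scene0.png",s=1.5)
E
```

```text
pics
{'clock': 0.0, 'joint_pos': array([-1.39262871e+00,  3.14004775e-01,  4.49597457e-02,  1.30356743e+00,
       -3.86653531e-05,  1.43121620e+00]), 'qvel': array([-0.00015177,  0.00014605, -0.00037674, -0.00075839, -0.00022575,
       -0.00152915]), 'tau': array([ 1.33803071e-03, -4.80628896e+01,  2.98532528e+01,  1.94229040e-02,
        1.41403989e-04,  5.58739956e-06]), 'tcp_pos': array([ 0.17954569, -0.5457147 ,  0.2303985 ]), 'orientation': array([-6.15659532e-04,  8.10069995e-01, -5.86332482e-01, -6.67770383e-04]), 'wrist_force': array([-0.15390624, -0.14525292, -0.42343514]), 'ft_torque': array([ 0.0101446 , -0.03705866, -0.0016003 ]), 'finger_gap': 0.08565507093019159}
{'fx': 356.718223443094, 'fy': 356.718223443094, 'cx': 263.4524235730088, 'cy': 195.04258605769846, 'eye': array([ 0.52269788, -0.07509593,  0.86090855]), 'attitude': array([-0.02420502,  0.71421092, -0.69911746,  0.0234874 ])}
{'fx': 420.9274275743642, 'fy': 420.9274275743642, 'cx': 248.47037998818465, 'cy': 194.10620403195125, 'eye': array([ 1.35144754, -0.24111779,  0.73144394]), 'attitude': array([-0.32360349,  0.70184966,  0.57542641, -0.26752996])}
```

View pics/top0.png

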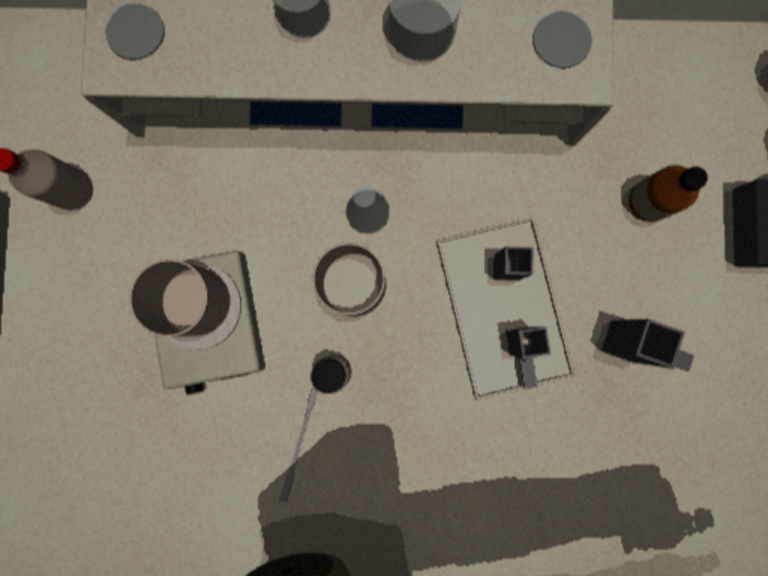

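View pics/scene0.png

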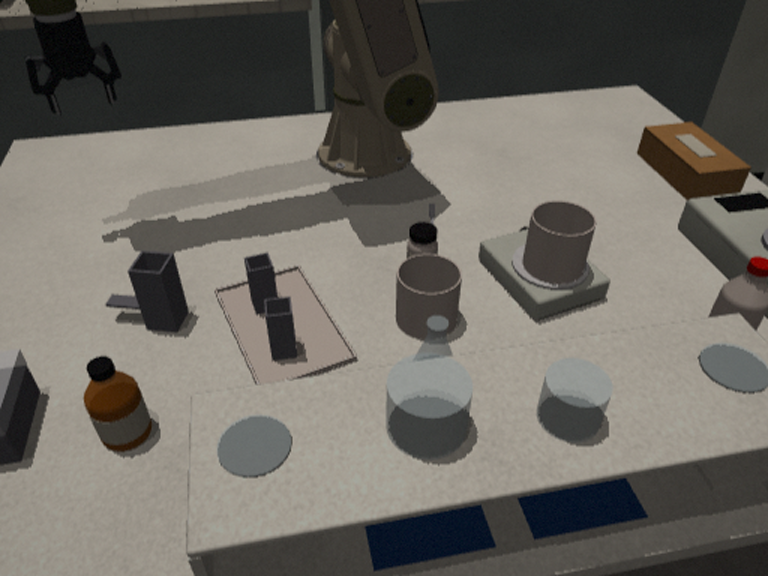

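Top view (1.5x): drop cup at about (528,342) with its tab pointing down in the image, towards the robot. The plain cup is at (515,262), the tab-bearing lookalike outside the tray is at (655,342), the target beaker is at (180,298) and the shelf is at the top.

```bash
cat > m.py <<'E'
from h import *
import pickle
t,sc=pickle.load(open("im.pkl","rb"))
def rect(P,m):
    p=P[m][:,:2]; r=cv2.minAreaRect((p*1000).astype(np.float32)); return r,m.sum(),p.mean(0)
for n,c in (("top",t),("scene",sc)):
    P=pts(c); z=P[...,2]; ok=c["depth"]>0
    def box(x0,x1,y0,y1,z0,z1): return ok&(P[...,0]>x0)&(P[...,0]<x1)&(P[...,1]>y0)&(P[...,1]<y1)&(z>z0)&(z<z1)
    # clusters of raised points
    for z0,z1 in ((.015,.04),(.09,.108),(.145,.158),(.16,.4)):
        m=box(.1,.95,-.6,.5,z0,z1).astype(np.uint8)
        k,l,st,_=cv2.connectedComponentsWithStats(m)
        for i in range(1,k):
            if st[i,4]>25:
                r,cn,me=rect(P,l==i); print(n,(z0,z1),st[i,:2],cn,"ctr",np.round(r[0],1),"size",np.round(r[1],1),"ang",round(r[2],1),"z",np.round(np.median(z[l==i]),4))
E
python3 m.py
```

```text
top (0.015, 0.04) [84 78] 72 ctr [839.2 346. ] size [12.4 29.6] ang 66.0 z 0.0264
top (0.015, 0.04) [380  83] 61 ctr [ 841.  -351.4] size [32.7 11.3] ang 22.1 z 0.0252
top (0.015, 0.04) [ 35 112] 192 ctr [727.9 438.3] size [30.8 68.4] ang 63.3 z 0.0284
top (0.015, 0.04) [421 120] 141 ctr [ 729.2 -462.2] size [68.9 29.5] ang 23.8 z 0.0288
top (0.015, 0.04) [231 128] 233 ctr [705.9 -27.4] size [58.  66.9] ang 17.6 z 0.0271
top (0.015, 0.04) [160 169] 235 ctr [545.2 149.5] size [185.8   5.3] ang 11.2 z 0.0279
top (0.015, 0.04) [213 168] 89 ctr [610.3  12. ] size [47.4 97.7] ang 45.9 z 0.0273
top (0.015, 0.04) [330 169] 50 ctr [ 614.  -239.1] size [54.2 26.8] ang 43.9 z 0.0278
top (0.015, 0.04) [338 170] 49 ctr [ 632.8 -263.1] size [32.7 15.8] ang 35.8 z 0.0263
top (0.015, 0.04) [403 214] 116 ctr [ 502.1 -419.5] size [72.  35.8] ang 25.7 z 0.0266
top (0.015, 0.04) [338 220] 40 ctr [ 504.5 -252.7] size [40.   5.2] ang 2.5 z 0.0262
top (0.015, 0.04) [353 221] 39 ctr [ 507.5 -289.8] size [ 7.  30.6] ang 87.4 z 0.0267
top (0.015, 0.04) [427 222] 51 ctr [ 508.4 -460.3] size [ 2.9 34.1] ang 74
[... 4885 characters left out ...]
 z 0.1608
scene (0.16, 0.4) [246 209] 6809 ctr [891.3 102. ] size [117.3 514.6] ang 0.0 z 0.1619
scene (0.16, 0.4) [236 246] 30 ctr [ 840.8 -153.6] size [21.9 15.3] ang 78.9 z 0.1605
scene (0.16, 0.4) [242 257] 31 ctr [ 874.3 -153.9] size [10.4 26.3] ang 67.0 z 0.1606
scene (0.16, 0.4) [158 258] 52 ctr [ 853.7 -291.2] size [39.1 17.7] ang 18.0 z 0.1605
scene (0.16, 0.4) [217 264] 51 ctr [ 888.9 -187.7] size [23.5 33.5] ang 23.9 z 0.1606
scene (0.16, 0.4) [235 267] 137 ctr [ 912.  -160.9] size [31.8 56.2] ang 73.2 z 0.1605
scene (0.16, 0.4) [141 271] 1562 ctr [ 911.2 -289. ] size [79.4 91.8] ang 4.2 z 0.1633
scene (0.16, 0.4) [221 287] 69 ctr [ 933.2 -197.2] size [23.4 29.5] ang 57.2 z 0.1606
```

Request:
servo_tool(targets=[{"xyz": [-0.012,-0.03,0],"twist": [0,0,0.02],"jaw": 1},{"xyz": [-0.026,-0.066,0],"twist": [0,0,0.04],"jaw": 1},{"xyz": [-0.041,-0.102,0],"twist": [0,0,0.06],"jaw": 1},{"xyz": [-0.055,-0.139,0],"twist": [0,0,0.08],"jaw": 1},{"xyz": [-0.07,-0.176,0],"twist": [0,0,0.1],"jaw": 1},{"xyz": [-0.085,-0.213,0],"twist": [0,0,0.12],"jaw": 1},{"xyz": [-0.1,-0.25,0],"twist": [0,0,0.145],"jaw": 1},{"xyz": [-0.115,-0.287,0],"twist": [0,0,0.145],"jaw": 1},{"xyz": [-0.13,-0.324,0],"twist": [0,0,0.145],"jaw": 1},{"xyz": [-0.144,-0.361,0],"twist": [0,0,0.145],"jaw": 1},{"xyz": [-0.154,-0.387,0],"twist": [0,0,0.145],"jaw": 1},{"xyz": [-0.159,-0.399,0],"twist": [0,0,0.145],"jaw": 1}])

```text
clock: 1.1
tcp_pos: [0.5112, -0.2677, 0.2307]
orientation: [-0.0, 0.767, -0.642, -0.0]
wrist_force: [-0.3, 0.2, 0.3]
finger_gap: 0.0854
```

```bash
cat > st.py <<'E'
from h import *
import sys
s=env.get_state(); M=rot(s["orientation"])
print(round(s["clock"],2),s["tcp_pos"],"x",M[:,0].round(3),"z",M[:,2].round(4),"q6",s["joint_pos"][[0,5]].round(3),"F",s["wrist_force"].round(2),"gap",s["finger_gap"])
if len(sys.argv)>3:
    d=np.array([float(a) for a in sys.argv[1:4]])-s["tcp_pos"]; print("tool shift",(M.T@d).round(4))
E
python3 st.py 0.509 -0.270 0.062
```

```text
1.1 [ 0.51120956 -0.26770429  0.2307108 ] x [ 0.176 -0.984 -0.001] z [-0.     0.001 -1.   ] q6 [-0.622  2.343] F [-0.26  0.19  0.32] gap 0.08539432728758034
tool shift [0.002  0.0026 0.1687]
```

Request:
servo_tool(targets=[{"xyz": [0.002,0.0025,0.01],"twist": [0,0,0],"jaw": 1},{"xyz": [0.002,0.0025,0.03],"twist": [0,0,0],"jaw": 1},{"xyz": [0.002,0.0025,0.05],"twist": [0,0,0],"jaw": 1},{"xyz": [0.002,0.0025,0.07],"twist": [0,0,0],"jaw": 1},{"xyz": [0.002,0.0025,0.09],"twist": [0,0,0],"jaw": 1},{"xyz": [0.002,0.0025,0.11],"twist": [0,0,0],"jaw": 1},{"xyz": [0.002,0.0025,0.125],"twist": [0,0,0],"jaw": 1},{"xyz": [0.002,0.0025,0.14],"twist": [0,0,0],"jaw": 1},{"xyz": [0.002,0.0025,0.15],"twist": [0,0,0],"jaw": 1},{"xyz": [0.002,0.0025,0.16],"twist": [0,0,0],"jaw": 1},{"xyz": [0.002,0.0025,0.167],"twist": [0,0,0],"jaw": 1},{"xyz": [0.002,0.0025,0.167],"twist": [0,0,0],"jaw": 1}])

```text
clock: 2.1
tcp_pos: [0.5057, -0.2728, 0.0627]
orientation: [0.0, 0.765, -0.644, -0.001]
wrist_force: [-0.5, 0.1, -0.2]
finger_gap: 0.0855
```

```bash
python3 st.py 0.509 -0.270 0.062; python3 - <<'E'
from h import *
save(env.read_camera("scene"),"s1.png",(120,80,320,280),3)
E
```

```text
2.1 [ 0.50570013 -0.27280609  0.06272615] x [ 0.171 -0.985 -0.002] z [-0.0021  0.0013 -1.    ] q6 [-0.634  2.335] F [-0.49  0.06 -0.17] gap 0.08554788894451716
tool shift [-0.0022 -0.0037  0.0007]
```

View pics/s1.png

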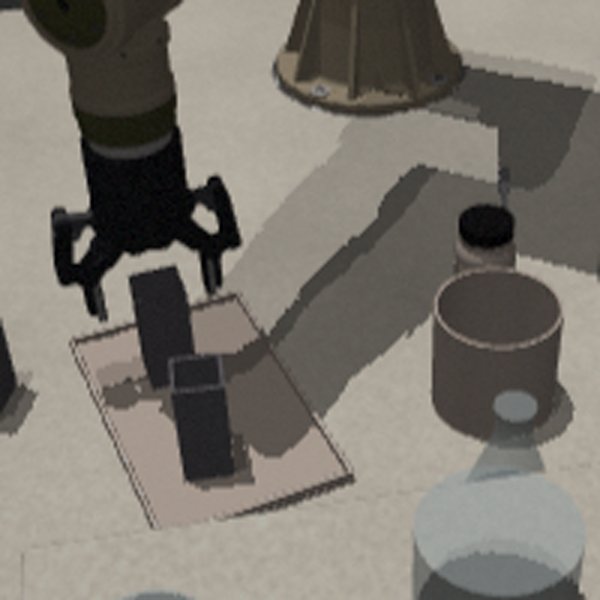

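Crop: the drop cup is at about (160,325), midway between the fingers at (100,300) and (212,275). The plain cup in front of it is clear. I'll correct by 2–4 mm and close.

Request:
servo_tool(targets=[{"xyz": [-0.001,-0.003,0],"twist": [0,0,0],"jaw": 1},{"xyz": [-0.001,-0.003,0],"twist": [0,0,0],"jaw": 0.7},{"xyz": [-0.001,-0.003,0],"twist": [0,0,0],"jaw": 0.6},{"xyz": [-0.001,-0.003,0],"twist": [0,0,0],"jaw": 0.5},{"xyz": [-0.001,-0.003,0],"twist": [0,0,0],"jaw": 0.45},{"xyz": [-0.001,-0.003,0],"twist": [0,0,0],"jaw": 0.4},{"xyz": [-0.001,-0.003,0],"twist": [0,0,0],"jaw": 0.3},{"xyz": [-0.001,-0.003,0],"twist": [0,0,0],"jaw": 0.3},{"xyz": [-0.001,-0.003,0],"twist": [0,0,0],"jaw": 0.3},{"xyz": [-0.001,-0.003,0],"twist": [0,0,0],"jaw": 0.3},{"xyz": [-0.001,-0.003,0],"twist": [0,0,0],"jaw": 0.3},{"xyz": [-0.001,-0.003,0],"twist": [0,0,0],"jaw": 0.3}], squeeze=40)

```text
clock: 3.15
tcp_pos: [0.51, -0.2715, 0.0648]
orientation: [-0.0, 0.766, -0.643, 0.0]
wrist_force: [-0.3, 1.1, 5.5]
finger_gap: 0.0397
```

```bash
python3 st.py 0.509 -0.270 0.062
```

```text
3.15 [ 0.50995671 -0.27149261  0.06482056] x [ 0.172 -0.985  0.   ] z [ 8.e-04 -3.e-04 -1.e+00] q6 [-0.628  2.34 ] F [-0.34  1.13  5.55] gap 0.039745482543086894
tool shift [-0.0016  0.0007  0.0028]
```

Request:
servo_tool(targets=[{"xyz": [0,0,-0.004],"twist": [0,0,0],"jaw": 0.3},{"xyz": [0,0,-0.012],"twist": [0,0,0],"jaw": 0.3},{"xyz": [0,0,-0.025],"twist": [0,0,0],"jaw": 0.3},{"xyz": [0,0,-0.045],"twist": [0,0,0],"jaw": 0.3},{"xyz": [0,0,-0.065],"twist": [0,0,0],"jaw": 0.3},{"xyz": [0,0,-0.09],"twist": [0,0,0],"jaw": 0.3},{"xyz": [0,0,-0.115],"twist": [0,0,0],"jaw": 0.3},{"xyz": [0,0,-0.14],"twist": [0,0,0],"jaw": 0.3},{"xyz": [0,0,-0.165],"twist": [0,0,0],"jaw": 0.3},{"xyz": [0,0,-0.185],"twist": [0,0,0],"jaw": 0.3},{"xyz": [0,0,-0.2],"twist": [0,0,0],"jaw": 0.3},{"xyz": [0,0,-0.205],"twist": [0,0,0],"jaw": 0.3}])

```text
clock: 4.15
tcp_pos: [0.5103, -0.2721, 0.2723]
orientation: [0.0, 0.765, -0.643, 0.002]
wrist_force: [0.2, -0.1, -1.6]
finger_gap: 0.0395
```

```bash
python3 st.py 0.559 0.230 0.27; python3 - <<'E'
from h import *
save(env.read_camera("scene"),"s2.png",(100,0,400,250),2.4)
E
```

```text
4.15 [ 0.51028839 -0.27208052  0.27233767] x [ 0.172 -0.985  0.003] z [ 0.0031 -0.0026 -1.    ] q6 [-0.628  2.34 ] F [ 0.2  -0.09 -1.55] gap 0.0394931581092
tool shift [-0.4862 -0.1342  0.0012]
```

View pics/s2.png

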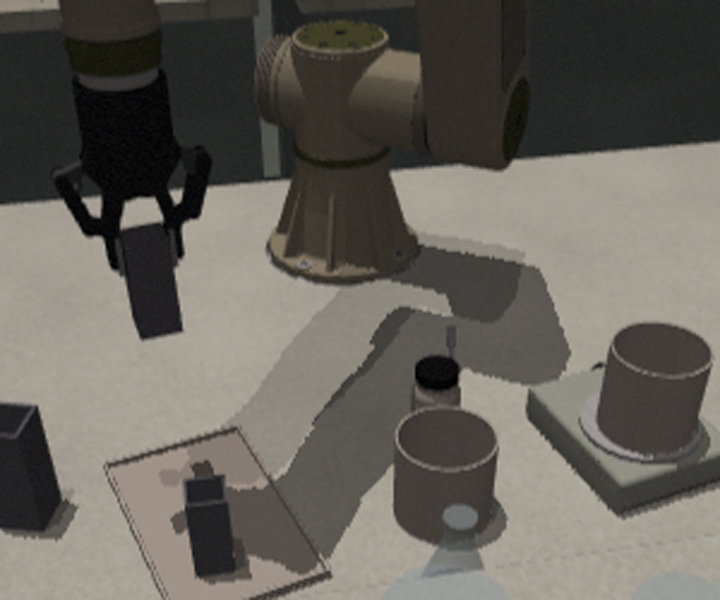

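Crop: the cup hangs in the fingers at (150,280), the tray spot is empty, and the plain cup at (210,525) is undisturbed. Wrist force -1.6 N matches cup plus bar. I'll carry it over now.

Request:
servo_tool(targets=[{"xyz": [-0.006,-0.002,0],"twist": [0,0,-0.01],"jaw": 0.3},{"xyz": [-0.02,-0.006,0],"twist": [0,0,-0.03],"jaw": 0.3},{"xyz": [-0.04,-0.011,0],"twist": [0,0,-0.06],"jaw": 0.3},{"xyz": [-0.065,-0.018,0],"twist": [0,0,-0.09],"jaw": 0.3},{"xyz": [-0.09,-0.025,0],"twist": [0,0,-0.12],"jaw": 0.3},{"xyz": [-0.115,-0.032,0],"twist": [0,0,-0.15],"jaw": 0.3},{"xyz": [-0.14,-0.039,0],"twist": [0,0,-0.18],"jaw": 0.3},{"xyz": [-0.165,-0.046,0],"twist": [0,0,-0.21],"jaw": 0.3},{"xyz": [-0.19,-0.053,0],"twist": [0,0,-0.24],"jaw": 0.3},{"xyz": [-0.215,-0.059,0],"twist": [0,0,-0.27],"jaw": 0.3},{"xyz": [-0.235,-0.065,0],"twist": [0,0,-0.29],"jaw": 0.3},{"xyz": [-0.243,-0.067,0],"twist": [0,0,-0.3],"jaw": 0.3}])

```text
clock: 5.2
tcp_pos: [0.5325, -0.0166, 0.2678]
orientation: [0.0, 0.854, -0.52, -0.002]
wrist_force: [0.5, 0.2, -1.3]
finger_gap: 0.0395
```

```bash
python3 st.py 0.559 0.230 0.27
```

```text
5.2 [ 0.53254167 -0.01661125  0.2677771 ] x [ 0.46  -0.888 -0.003] z [-0.003   0.0016 -1.    ] q6 [-0.183  2.481] F [ 0.49  0.23 -1.32] gap 0.039519690299025946
tool shift [-0.2068 -0.137  -0.0019]
```

Request:
servo_tool(targets=[{"xyz": [-0.005,-0.003,0],"twist": [0,0,-0.01],"jaw": 0.3},{"xyz": [-0.017,-0.011,0],"twist": [0,0,-0.03],"jaw": 0.3},{"xyz": [-0.035,-0.023,0],"twist": [0,0,-0.06],"jaw": 0.3},{"xyz": [-0.056,-0.037,0],"twist": [0,0,-0.09],"jaw": 0.3},{"xyz": [-0.078,-0.052,0],"twist": [0,0,-0.12],"jaw": 0.3},{"xyz": [-0.1,-0.066,0],"twist": [0,0,-0.15],"jaw": 0.3},{"xyz": [-0.122,-0.081,0],"twist": [0,0,-0.18],"jaw": 0.3},{"xyz": [-0.144,-0.095,0],"twist": [0,0,-0.21],"jaw": 0.3},{"xyz": [-0.166,-0.11,0],"twist": [0,0,-0.24],"jaw": 0.3},{"xyz": [-0.186,-0.123,0],"twist": [0,0,-0.27],"jaw": 0.3},{"xyz": [-0.2,-0.133,0],"twist": [0,0,-0.29],"jaw": 0.3},{"xyz": [-0.207,-0.137,0],"twist": [0,0,-0.3],"jaw": 0.3}])

```text
clock: 6.2
tcp_pos: [0.5614, 0.2278, 0.2681]
orientation: [0.0, 0.922, -0.387, -0.001]
wrist_force: [0.0, 0.0, -1.2]
finger_gap: 0.0394
```

```bash
python3 st.py 0.559 0.230 0.20; python3 - <<'E'
from h import *
c=env.read_camera("scene"); save(c,"s3.png",(280,0,480,230),2.5)
P=pts(c);z=P[...,2];m=(c["depth"]>0)&(P[...,0]>.48)&(P[...,0]<.64)&(P[...,1]>.15)&(P[...,1]<.31)
q=P[m&(z>.145)&(z<.156)]
A=np.c_[2*q[:,:2],np.ones(len(q))]; s=np.linalg.lstsq(A,(q[:,:2]**2).sum(1),rcond=None)[0]; print("rim fit",s[:2],np.sqrt(s[2]+s[0]**2+s[1]**2),len(q))
k=m&(z>.19)&(z<.30)&(c["color"].max(2)<110)
print("cup z",np.percentile(z[k],[0.5,2,50,98]), "lower part pts",P[k&(z<.235)].mean(0),P[k&(z<.235)].min(0),P[k&(z<.235)].max(0))
E
```

```text
6.2 [0.56140172 0.227762   0.26809312] x [ 0.7   -0.714 -0.001] z [-1.4e-03 -2.0e-04 -1.0e+00] q6 [0.253 2.619] F [ 0.    0.04 -1.25] gap 0.03942949809711864
tool shift [-0.0032  0.0001  0.0681]
rim fit [0.56160526 0.23179992] 0.05024849151737341 282
cup z [0.2083072  0.21054538 0.25037257 0.29888021] lower part pts [0.57069418 0.21723097 0.22267292] [0.51071531 0.17325476 0.20724589] [0.59038607 0.2571079  0.23499894]
```

View pics/s3.png

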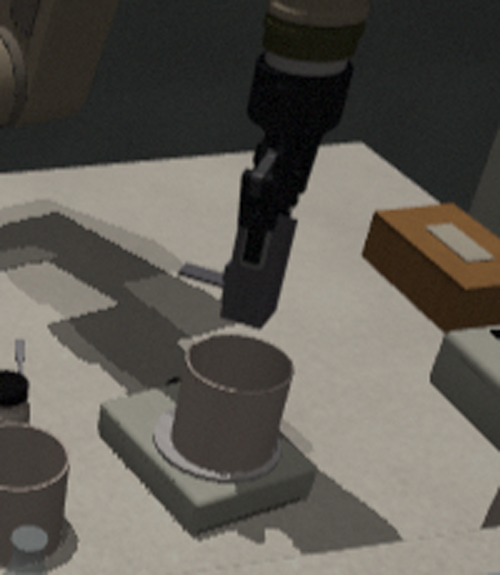

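Crop: cup held upright over the target beaker, with the tab at (200,270) pointing left-back. Its measured underside z of 0.208 agrees with the grasp estimate of 0.207, so I'll lower it.

Request:
servo_tool(targets=[{"xyz": [-0.003,0,0.008],"twist": [0,0,0],"jaw": 0.3},{"xyz": [-0.003,0,0.02],"twist": [0,0,0],"jaw": 0.3},{"xyz": [-0.003,0,0.033],"twist": [0,0,0],"jaw": 0.3},{"xyz": [-0.003,0,0.046],"twist": [0,0,0],"jaw": 0.3},{"xyz": [-0.003,0,0.058],"twist": [0,0,0],"jaw": 0.3},{"xyz": [-0.003,0,0.066],"twist": [0,0,0],"jaw": 0.3},{"xyz": [-0.003,0,0.072],"twist": [0,0,0],"jaw": 0.3},{"xyz": [-0.003,0,0.077],"twist": [0,0,0],"jaw": 0.3},{"xyz": [-0.003,0,0.081],"twist": [0,0,0],"jaw": 0.3},{"xyz": [-0.003,0,0.084],"twist": [0,0,0],"jaw": 0.3},{"xyz": [-0.003,0,0.086],"twist": [0,0,0],"jaw": 0.3},{"xyz": [-0.003,0,0.086],"twist": [0,0,0],"jaw": 0.3}])

```text
clock: 7.25
tcp_pos: [0.5596, 0.2282, 0.1833]
orientation: [0.0, 0.921, -0.389, 0.0]
wrist_force: [-0.4, 0.6, -1.7]
finger_gap: 0.0392
```

```bash
python3 st.py 0.559 0.230 0.176
```

```text
7.25 [0.55962893 0.22823252 0.18334339] x [ 0.698 -0.716  0.   ] z [ 4.e-04 -2.e-04 -1.e+00] q6 [0.255 2.623] F [-0.39  0.58 -1.74] gap 0.03924559400591991
tool shift [-0.0017 -0.0008  0.0073]
```

Request:
servo_tool(targets=[{"xyz": [0,0,0.001],"twist": [0,0,0],"jaw": 0.3},{"xyz": [0,0,0.003],"twist": [0,0,0],"jaw": 0.3},{"xyz": [0,0,0.005],"twist": [0,0,0],"jaw": 0.3},{"xyz": [0,0,0.006],"twist": [0,0,0],"jaw": 0.3},{"xyz": [0,0,0.006],"twist": [0,0,0],"jaw": 0.3}])

```text
clock: 7.67
tcp_pos: [0.5598, 0.2285, 0.1774]
orientation: [-0.0, 0.921, -0.388, 0.0]
wrist_force: [1.6, -0.3, 1.9]
finger_gap: 0.0399
```

```bash
python3 st.py 0.559 0.230 0.176;python3 - <<'E'
from h import *
save(env.read_camera("scene"),"s4.png",(320,80,460,220),4)
E
```

```text
7.67 [0.55976795 0.22846465 0.17742065] x [ 0.698 -0.716  0.   ] z [ 8.e-04  2.e-04 -1.e+00] q6 [0.255 2.623] F [ 1.55 -0.27  1.87] gap 0.039883300399369555
tool shift [-0.0016 -0.0005  0.0014]
```

View pics/s4.png

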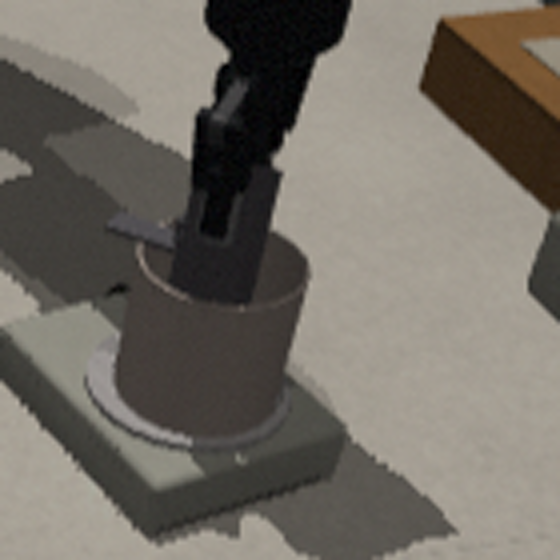

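Crop: cup in the mouth and the tab resting on the rim at (150,235). About 3.3 N up means it's pressed roughly 10.5 mm. I'll press a little further and wait.

Request:
servo_tool(targets=[{"xyz": [0,0,0.001],"twist": [0,0,0],"jaw": 0.3},{"xyz": [0,0,0.002],"twist": [0,0,0],"jaw": 0.3},{"xyz": [0,0,0.003],"twist": [0,0,0],"jaw": 0.3},{"xyz": [0,0,0.003],"twist": [0,0,0],"jaw": 0.3},{"xyz": [0,0,0.003],"twist": [0,0,0],"jaw": 0.3},{"xyz": [0,0,0.003],"twist": [0,0,0],"jaw": 0.3},{"xyz": [0,0,0.003],"twist": [0,0,0],"jaw": 0.3},{"xyz": [0,0,0.003],"twist": [0,0,0],"jaw": 0.3},{"xyz": [0,0,0.003],"twist": [0,0,0],"jaw": 0.3},{"xyz": [0,0,0.003],"twist": [0,0,0],"jaw": 0.3},{"xyz": [0,0,0.003],"twist": [0,0,0],"jaw": 0.3},{"xyz": [0,0,0.003],"twist": [0,0,0],"jaw": 0.3}])

```text
clock: 8.72
tcp_pos: [0.5596, 0.2283, 0.1743]
orientation: [-0.0, 0.921, -0.389, 0.0]
wrist_force: [1.3, 0.8, 3.1]
finger_gap: 0.0393
```

```bash
python3 st.py 0.559 0.230 0.27
```

```text
8.72 [0.55959396 0.22829389 0.17428919] x [ 0.698 -0.716  0.   ] z [ 2.e-04 -0.e+00 -1.e+00] q6 [0.255 2.623] F [1.28 0.84 3.06] gap 0.03933207949440017
tool shift [-0.0016 -0.0008 -0.0957]
```

Request:
servo_tool(targets=[{"xyz": [0,0,-0.002],"twist": [0,0,0],"jaw": 0.3},{"xyz": [0,0,-0.006],"twist": [0,0,0],"jaw": 0.3},{"xyz": [0,0,-0.012],"twist": [0,0,0],"jaw": 0.3},{"xyz": [0,0,-0.02],"twist": [0,0,0],"jaw": 0.3},{"xyz": [0,0,-0.03],"twist": [0,0,0],"jaw": 0.3},{"xyz": [0,0,-0.042],"twist": [0,0,0],"jaw": 0.3},{"xyz": [0,0,-0.055],"twist": [0,0,0],"jaw": 0.3},{"xyz": [0,0,-0.068],"twist": [0,0,0],"jaw": 0.3},{"xyz": [0,0,-0.08],"twist": [0,0,0],"jaw": 0.3},{"xyz": [0,0,-0.09],"twist": [0,0,0],"jaw": 0.3},{"xyz": [0,0,-0.097],"twist": [0,0,0],"jaw": 0.3},{"xyz": [0,0,-0.1],"twist": [0,0,0],"jaw": 0.3}])

```text
clock: 9.72
tcp_pos: [0.5598, 0.2284, 0.2757]
orientation: [-0.0, 0.921, -0.388, 0.001]
wrist_force: [0.0, -0.1, -2.0]
finger_gap: 0.0394
```

```bash
python3 st.py 0.535 -0.02 0.275
```

```text
9.72 [0.55982632 0.2284152  0.27574064] x [ 0.698 -0.716  0.001] z [ 1.5e-03  3.0e-04 -1.0e+00] q6 [0.255 2.623] F [ 0.04 -0.13 -1.98] gap 0.03940929725767288
tool shift [0.1605 0.1912 0.0006]
```

Request:
servo_tool(targets=[{"xyz": [0.004,0.005,0],"twist": [0,0,0.01],"jaw": 0.3},{"xyz": [0.014,0.016,0],"twist": [0,0,0.03],"jaw": 0.3},{"xyz": [0.028,0.033,0],"twist": [0,0,0.06],"jaw": 0.3},{"xyz": [0.044,0.052,0],"twist": [0,0,0.09],"jaw": 0.3},{"xyz": [0.061,0.072,0],"twist": [0,0,0.12],"jaw": 0.3},{"xyz": [0.078,0.093,0],"twist": [0,0,0.15],"jaw": 0.3},{"xyz": [0.095,0.113,0],"twist": [0,0,0.18],"jaw": 0.3},{"xyz": [0.112,0.133,0],"twist": [0,0,0.21],"jaw": 0.3},{"xyz": [0.128,0.153,0],"twist": [0,0,0.24],"jaw": 0.3},{"xyz": [0.143,0.17,0],"twist": [0,0,0.27],"jaw": 0.3},{"xyz": [0.155,0.185,0],"twist": [0,0,0.29],"jaw": 0.3},{"xyz": [0.16,0.191,0],"twist": [0,0,0.3],"jaw": 0.3}])

```text
clock: 10.72
tcp_pos: [0.5331, -0.0229, 0.2734]
orientation: [0.001, 0.852, -0.524, -0.001]
wrist_force: [0.2, -0.9, -1.2]
finger_gap: 0.0397
```

```bash
python3 st.py 0.5095 -0.272 0.275;python3 - <<'E'
from h import *
save(env.read_camera("top"),"t5.png",None,1.5)
E
```

```text
10.72 [ 0.53310505 -0.0228762   0.27340473] x [ 0.451 -0.893 -0.   ] z [-1.9e-03 -9.0e-04 -1.0e+00] q6 [-0.193  2.481] F [ 0.16 -0.9  -1.25] gap 0.03967993790585043
tool shift [ 0.2117  0.1334 -0.0013]
```

View pics/t5.png

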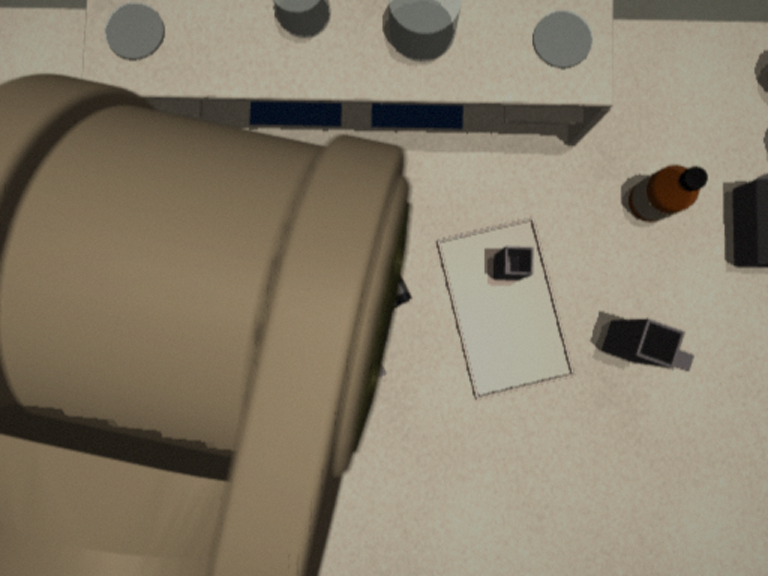

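The arm hides the beaker here, while the tray and plain cup are unchanged. I'll continue to above the tray and look again from there.

Request:
servo_tool(targets=[{"xyz": [0.005,0.003,0],"twist": [0,0,0.01],"jaw": 0.3},{"xyz": [0.018,0.011,0],"twist": [0,0,0.03],"jaw": 0.3},{"xyz": [0.036,0.022,0],"twist": [0,0,0.06],"jaw": 0.3},{"xyz": [0.058,0.036,0],"twist": [0,0,0.09],"jaw": 0.3},{"xyz": [0.08,0.05,0],"twist": [0,0,0.12],"jaw": 0.3},{"xyz": [0.103,0.064,0],"twist": [0,0,0.15],"jaw": 0.3},{"xyz": [0.126,0.079,0],"twist": [0,0,0.18],"jaw": 0.3},{"xyz": [0.148,0.093,0],"twist": [0,0,0.21],"jaw": 0.3},{"xyz": [0.17,0.107,0],"twist": [0,0,0.24],"jaw": 0.3},{"xyz": [0.19,0.12,0],"twist": [0,0,0.27],"jaw": 0.3},{"xyz": [0.205,0.129,0],"twist": [0,0,0.29],"jaw": 0.3},{"xyz": [0.212,0.133,0],"twist": [0,0,0.3],"jaw": 0.3}])

```text
clock: 11.77
tcp_pos: [0.5124, -0.2705, 0.2737]
orientation: [0.0, 0.765, -0.644, -0.0]
wrist_force: [-0.1, 0.4, -0.7]
finger_gap: 0.0393
```

```bash
python3 st.py 0.5095 -0.272 0.067;python3 - <<'E'
from h import *
save(env.read_camera("top"),"t6.png",None,1.5)
E
```

```text
11.77 [ 0.51241985 -0.27050125  0.27366512] x [ 0.17  -0.985  0.   ] z [-6.e-04 -1.e-04 -1.e+00] q6 [-0.624  2.347] F [-0.11  0.41 -0.67] gap 0.03933055716776121
tool shift [0.001  0.003  0.2067]
```

View pics/t6.png

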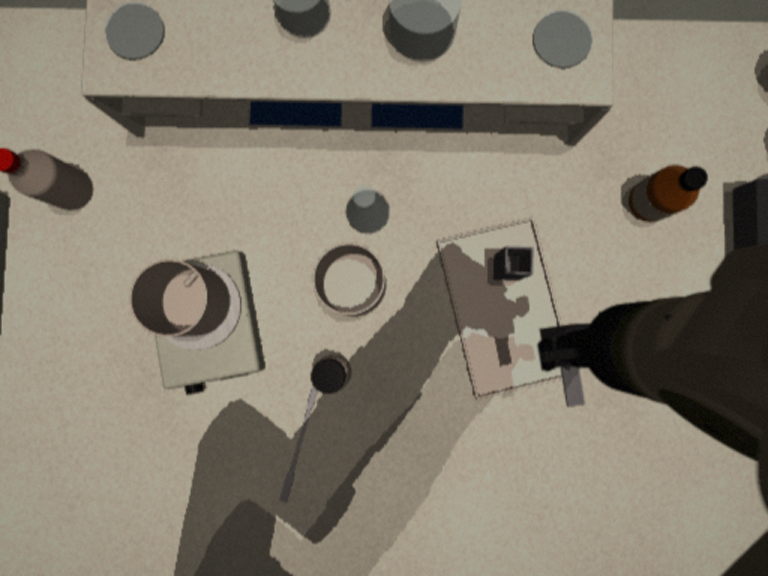

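Top view: the stir bar shows at about (190,275) inside the target beaker, and the beaker hasn't moved. Lowering the empty cup onto the tray.

Request:
servo_tool(targets=[{"xyz": [0.001,0.001,0.01],"twist": [0,0,0],"jaw": 0.3},{"xyz": [0.001,0.002,0.03],"twist": [0,0,0],"jaw": 0.3},{"xyz": [0.001,0.003,0.055],"twist": [0,0,0],"jaw": 0.3},{"xyz": [0.001,0.003,0.08],"twist": [0,0,0],"jaw": 0.3},{"xyz": [0.001,0.003,0.105],"twist": [0,0,0],"jaw": 0.3},{"xyz": [0.001,0.003,0.13],"twist": [0,0,0],"jaw": 0.3},{"xyz": [0.001,0.003,0.15],"twist": [0,0,0],"jaw": 0.3},{"xyz": [0.001,0.003,0.168],"twist": [0,0,0],"jaw": 0.3},{"xyz": [0.001,0.003,0.182],"twist": [0,0,0],"jaw": 0.3},{"xyz": [0.001,0.003,0.192],"twist": [0,0,0],"jaw": 0.3},{"xyz": [0.001,0.003,0.199],"twist": [0,0,0],"jaw": 0.3},{"xyz": [0.001,0.003,0.201],"twist": [0,0,0],"jaw": 0.3}])

```text
clock: 12.82
tcp_pos: [0.5093, -0.269, 0.072]
orientation: [0.0, 0.766, -0.643, -0.001]
wrist_force: [-0.8, 0.4, -1.5]
finger_gap: 0.0392
```

Request:
servo_tool(targets=[{"xyz": [0,0,0.001],"twist": [0,0,0],"jaw": 0.3},{"xyz": [0,0,0.002],"twist": [0,0,0],"jaw": 0.3},{"xyz": [0,0,0.003],"twist": [0,0,0],"jaw": 0.3},{"xyz": [0,0,0.004],"twist": [0,0,0],"jaw": 0.3},{"xyz": [0,0,0.005],"twist": [0,0,0],"jaw": 0.3},{"xyz": [0,0,0.005],"twist": [0,0,0],"jaw": 0.3}])

```text
clock: 13.32
tcp_pos: [0.5099, -0.2706, 0.0685]
orientation: [0.0, 0.765, -0.644, 0.0]
wrist_force: [0.3, -0.2, -1.7]
finger_gap: 0.0402
```

```bash
python3 st.py 0.5095 -0.272 0.064
```

```text
13.32 [ 0.50989364 -0.27056402  0.06847689] x [ 0.172 -0.985  0.   ] z [ 4.e-04 -3.e-04 -1.e+00] q6 [-0.627  2.342] F [ 0.29 -0.24 -1.69] gap 0.04022950015115938
tool shift [0.0013 0.0006 0.0045]
```

Still 3–4 mm off the floor. Easing down until contact.

Request:
servo_tool(targets=[{"xyz": [0,0,0.001],"twist": [0,0,0],"jaw": 0.3},{"xyz": [0,0,0.002],"twist": [0,0,0],"jaw": 0.3},{"xyz": [0,0,0.003],"twist": [0,0,0],"jaw": 0.3},{"xyz": [0,0,0.0035],"twist": [0,0,0],"jaw": 0.3},{"xyz": [0,0,0.0035],"twist": [0,0,0],"jaw": 0.3}])

```text
clock: 13.73
tcp_pos: [0.5098, -0.2704, 0.0649]
orientation: [0.0, 0.765, -0.643, 0.0]
wrist_force: [0.2, 0.8, -0.7]
finger_gap: 0.0394
```

Request:
servo_tool(targets=[{"xyz": [0,0,0.0005],"twist": [0,0,0],"jaw": 0.3},{"xyz": [0,0,0.001],"twist": [0,0,0],"jaw": 0.3},{"xyz": [0,0,0.001],"twist": [0,0,0],"jaw": 0.3}])

```text
clock: 13.98
tcp_pos: [0.5099, -0.2704, 0.0648]
orientation: [-0.0, 0.766, -0.643, 0.0]
wrist_force: [-1.9, 2.6, 6.3]
finger_gap: 0.0394
```

Contact (6 N up). Opening the jaws.

Request:
servo_tool(targets=[{"xyz": [0,0,0],"twist": [0,0,0],"jaw": 0.45},{"xyz": [0,0,0],"twist": [0,0,0],"jaw": 0.5},{"xyz": [0,0,0],"twist": [0,0,0],"jaw": 0.55},{"xyz": [0,0,0],"twist": [0,0,0],"jaw": 0.65},{"xyz": [0,0,0],"twist": [0,0,0],"jaw": 0.75},{"xyz": [0,0,0],"twist": [0,0,0],"jaw": 0.85},{"xyz": [0,0,0],"twist": [0,0,0],"jaw": 1},{"xyz": [0,0,0],"twist": [0,0,0],"jaw": 1},{"xyz": [0,0,0],"twist": [0,0,0],"jaw": 1},{"xyz": [0,0,0],"twist": [0,0,0],"jaw": 1}])

```text
clock: 14.82
tcp_pos: [0.5098, -0.2704, 0.0638]
orientation: [0.0, 0.766, -0.643, 0.0]
wrist_force: [-0.5, 0.3, 0.3]
finger_gap: 0.0853
```

Request:
servo_tool(targets=[{"xyz": [0,0,-0.005],"twist": [0,0,0],"jaw": 1},{"xyz": [0,0,-0.015],"twist": [0,0,0],"jaw": 1},{"xyz": [0,0,-0.03],"twist": [0,0,0],"jaw": 1},{"xyz": [0,0,-0.05],"twist": [0,0,0],"jaw": 1},{"xyz": [0,0,-0.07],"twist": [0,0,0],"jaw": 1},{"xyz": [0,0,-0.09],"twist": [0,0,0],"jaw": 1},{"xyz": [0,0,-0.11],"twist": [0,0,0],"jaw": 1},{"xyz": [0,0,-0.13],"twist": [0,0,0],"jaw": 1},{"xyz": [0,0,-0.15],"twist": [0,0,0],"jaw": 1},{"xyz": [0,0,-0.17],"twist": [0,0,0],"jaw": 1},{"xyz": [0,0,-0.18],"twist": [0,0,0],"jaw": 1},{"xyz": [0,0,-0.18],"twist": [0,0,0],"jaw": 1}])

```text
clock: 15.82
tcp_pos: [0.511, -0.2712, 0.2473]
orientation: [-0.0, 0.766, -0.643, 0.003]
wrist_force: [-1.0, -1.0, 0.6]
finger_gap: 0.0852
```

```bash
python3 st.py 0.36 -0.4 0.245
```

```text
15.82 [ 0.51102447 -0.27124385  0.24733253] x [ 0.172 -0.985  0.004] z [ 0.0047 -0.0034 -1.    ] q6 [-0.627  2.342] F [-1.   -1.03  0.57] gap 0.08520989040936848
tool shift [0.1008 0.1709 0.0021]
```

Request:
servo_tool(targets=[{"xyz": [0.01,0.017,0],"twist": [0,0,0],"jaw": 1},{"xyz": [0.025,0.042,0],"twist": [0,0,0],"jaw": 1},{"xyz": [0.04,0.067,0],"twist": [0,0,0],"jaw": 1},{"xyz": [0.055,0.093,0],"twist": [0,0,0],"jaw": 1},{"xyz": [0.07,0.118,0],"twist": [0,0,0],"jaw": 1},{"xyz": [0.085,0.145,0],"twist": [0,0,0],"jaw": 1},{"xyz": [0.095,0.162,0],"twist": [0,0,0],"jaw": 1},{"xyz": [0.1,0.17,0],"twist": [0,0,0],"jaw": 1},{"xyz": [0.1,0.17,0],"twist": [0,0,0],"jaw": 1}])

```text
clock: 16.57
tcp_pos: [0.3581, -0.399, 0.2429]
orientation: [-0.0, 0.765, -0.645, -0.001]
wrist_force: [0.1, 0.4, -0.4]
finger_gap: 0.0852
```

```bash
python3 st.py; python3 - <<'E'
from h import *
import pickle
t=env.read_camera("top"); sc=env.read_camera("scene"); pickle.dump((t,sc),open("im.pkl","wb"))
a=cv2.resize(t["color"][120:290,60:400],(680,340)); b=cv2.resize(sc["color"][110:260,100:440],(680,300))
cv2.imwrite("pics/f.png",np.vstack([a,b])[:600,:,::-1])
P=pts(t)
for y in range(176,192,2): pass
m=(P[...,0]>.51)&(P[...,0]<.61)&(P[...,1]>.18)&(P[...,1]<.28)&(P[...,2]>.05)&(P[...,2]<.09)&(t["depth"]>0)
q=P[m]; print("beaker inside z pct",np.percentile(q[:,2],[5,50,95,99]).round(4)); k=q[:,2]>.0605; print("bar?",k.sum(),q[k].mean(0).round(3))
E
python3 m.py | grep -E "^top \(0.09|top \(0.145|^top \(0.015.*34|^scene \(0.09"
```

```text
16.57 [ 0.35808949 -0.39895682  0.24291438] x [ 0.169 -0.986 -0.001] z [-9.e-04  9.e-04 -1.e+00] q6 [-0.989  1.983] F [ 0.1   0.36 -0.43] gap 0.08518601171730311
beaker inside z pct [0.0519 0.0562 0.0851 0.0889]
bar? 432 [0.562 0.245 0.074]
top (0.015, 0.04) [84 78] 75 ctr [839.7 346.1] size [11.6 30.8] ang 63.6 z 0.0257
top (0.015, 0.04) [160 169] 234 ctr [545.2 149.6] size [185.7   4.8] ang 11.2 z 0.0285
top (0.015, 0.04) [349 221] 53 ctr [ 504.  -287.4] size [15.9 34.8] ang 70.5 z 0.0266
top (0.015, 0.04) [427 222] 48 ctr [ 508.4 -460.2] size [ 2.9 34.9] ang 70.9 z 0.0319
top (0.015, 0.04) [449 234] 96 ctr [ 482.9 -516.4] size [24.8 26.5] ang 68.6 z 0.0384
top (0.015, 0.04) [346 239] 170 ctr [ 460.6 -282. ] size [47.8 25.9] ang 11.7 z 0.0331
top (0.09, 0.108) [68 66] 63 ctr [839.5 351.4] size [25.8 13.5] ang 0.6 z 0.0985
top (0.09, 0.108) [391  72] 48 ctr [ 838.8 -350.9] size [27.4 10.6] ang 24.2 z 0.0985
top (0.09, 0.108) [  7 100] 320 ctr [733.8 448.5] size [52.6 68.2] ang 68.5 z 0.1011
top (0.09, 0.108) [436 110] 381 ctr [ 735.9 -478.4] size [64.7 60.2] ang 28.5 z 0.0984
top (0
[... 1294 characters left out ...]
ne (0.09, 0.108) [163 169] 140 ctr [ 510.2 -267.6] size [44.1 40.7] ang 7.8 z 0.096
scene (0.09, 0.108) [265 170] 349 ctr [596.1  -1.3] size [101.1 105.4] ang 77.0 z 0.0965
scene (0.09, 0.108) [ 93 174] 76 ctr [ 489.5 -438.9] size [21.  38.6] ang 18.2 z 0.1005
scene (0.09, 0.108) [ 87 176] 194 ctr [ 528.8 -425. ] size [39.4 74.9] ang 24.9 z 0.0992
scene (0.09, 0.108) [480 189] 281 ctr [752.  444.8] size [68.2 34.4] ang 31.8 z 0.1001
scene (0.09, 0.108) [176 198] 152 ctr [ 626.  -245.8] size [44.5 39.7] ang 0.6 z 0.0965
scene (0.09, 0.108) [284 211] 158 ctr [714.2 -21.9] size [29.6 30.2] ang 54.5 z 0.1029
scene (0.09, 0.108) [ 56 248] 417 ctr [ 747.9 -474.1] size [47.2 62.8] ang 25.5 z 0.0983
```

View pics/f.png

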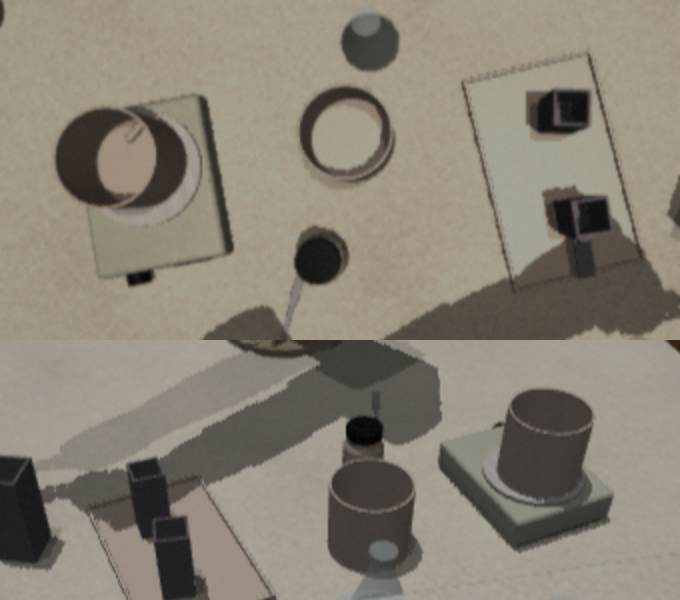

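The cup stands in the tray at its starting place, upright, and the bar shows in the beaker at (133,130). One check on the bar's height before handing in.

```bash
python3 - <<'E'
from h import *
import pickle
t,_=pickle.load(open("im.pkl","rb")); P=pts(t)
for v in range(178,196,2): print(v,[tuple((P[v,u]*1000).round().astype(int).tolist())+(int(t["color"][v,u].mean()),) for u in range(118,136,2)])
E
```

```text
178 [(605, 242, 94, 48), (605, 238, 91, 45), (606, 236, 87, 48), (606, 232, 86, 47), (599, 201, 153, 92), (599, 197, 153, 101), (601, 200, 134, 46), (603, 204, 113, 44), (610, 223, 51, 54)]
180 [(602, 247, 80, 46), (603, 247, 70, 49), (603, 244, 66, 67), (604, 242, 60, 86), (605, 238, 57, 102), (605, 234, 56, 115), (595, 194, 150, 113), (597, 195, 138, 48), (599, 198, 118, 39)]
182 [(599, 254, 62, 70), (600, 252, 56, 98), (600, 248, 56, 114), (600, 244, 54, 119), (600, 238, 57, 109), (599, 230, 66, 116), (523, -75, 861, 129), (591, 190, 150, 110), (593, 191, 137, 41)]
184 [(595, 257, 55, 126), (595, 253, 55, 139), (595, 248, 56, 141), (596, 244, 54, 136), (595, 234, 67, 123), (595, 231, 63, 143), (595, 226, 64, 102), (587, 189, 151, 120), (587, 186, 149, 79)]
186 [(591, 257, 54, 143), (591, 253, 53, 141), (591, 247, 57, 139), (590, 240, 63, 125), (590, 234, 67, 134), (590, 230, 65, 114), (591, 231, 52, 96), (591, 225, 55, 142), (583, 186, 150, 134)]
188 [(586, 255, 58, 141), (586, 251, 56, 144), (586, 247, 56, 124), (586, 239, 64, 142), (586, 234, 65, 120), (586, 231, 61, 99), (587, 229, 54, 140), (587, 224, 57, 143), (587, 221, 54, 141)]
190 [(581, 255, 57, 143), (582, 252, 54, 141), (582, 247, 56, 136), (581, 239, 65, 115), (581, 235, 62, 100), (582, 233, 57, 140), (582, 229, 54, 144), (582, 224, 56, 143), (582, 220, 55, 142)]
192 [(577, 257, 54, 142), (577, 251, 56, 143), (577, 246, 57, 143), (577, 241, 58, 138), (577, 237, 57, 138), (578, 234, 54, 141), (578, 229, 55, 141), (578, 223, 57, 141), (578, 220, 56, 145)]
194 [(572, 255, 56, 141), (573, 251, 56, 144), (573, 246, 56, 144), (573, 242, 56, 141), (573, 237, 56, 143), (573, 233, 55, 143), (573, 228, 57, 143), (573, 224, 56, 143), (573, 220, 54, 144)]
```

```bash
python3 -c "
from workcell import env
print(env.hand_in())"
```

```text
the job is handed in; nothing more can be done
None
```

I carried out the whole job, and it was handed in about 17 s into the 53 s limit. No verdict was reported. I gripped the drop cup, carried it over the beaker on the stirrer and pressed the tab on the rim. The wrist load changed by about 4.5 N, which is roughly the tab's stop. I then lifted the cup out, stood it back in the tray, opened the jaws and moved the arm clear.

**Last checks, all from the camera depth:**
- **Stir bar:** it lies flat on the beaker floor, with its top at about 0.065 m and the floor at 0.056 m, about 30 mm from the beaker's axis.
- **Beaker on the stirrer:** its rim is within 1 mm of where it started.
- **Drop cup:** it is level and within 1 mm of its original spot in the tray, with its top at 0.098 m and the tab back down.
- **Bystanders:** the plain cup, the other beaker and the flask measured unmoved, within about 1 mm. I checked the jar only by eye; it looks unmoved.

**Disagreements and limits:**
- The top and scene cameras differed by 3–5 mm on the beaker and cup centres, so I used the mean.
- One mid-carry picture could not show the beaker because the arm was in the way.
- I could not see the flap itself. That it opened follows from the force and the dropped bar; that it shut again I infer from the cup standing level and the tab being back down.

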